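Fold the cake box lid down and tuck it under its lip

ROBOT

A 6-joint arm with a two-finger parallel gripper is mounted at the origin on a cart in front of the work surface, level with it; the furniture and walls round the work are solid. World frame = base frame: x ahead of the robot, y to its left, z up, the work surface at z = 0. Lengths are in mm, angles in rad, forces in N, time in s.
With the tool pointing down it reaches from about 375 to 900 mm from the base axis. Payload 3.1 kg.
Tool frame: the origin (TCP) lies at the very end of the fingers, on their centre line; the grasp point (between the pads) lies 19 mm behind it; x points along the fingers, y is the direction in which the jaws open and shut, and the axes are right-handed (so a half turn about x gives the same grasp; the last joint's range is limited). The gripper opens to 85 mm and grips with 20 to 120 N. Pads are 22 mm wide; open, the fingers measure 114 mm over their backs; the gripper's body (76 mm by 85 mm) begins 54 mm behind the grasp point. The pads swing forward as they close: fully open they stand 13 mm farther back than shut.
Start: joints at [1.111, 0.527, 1.433, -0, 1.181, -0.178], TCP at [173.762, 600.336, 231.31] pointing down, gripper open.
Joint ranges: [-3.08, 3.08], [-0.75, 2.2], [0.22, 2.44], [-1.43, 4.57], [0, 2.65], [-2.85, 2.85]. Speed limits (rad/s): [2.79, 2.79, 3.14, 3.14, 3.14, 3.14].

INTERFACE

Orientations are given as a unit quaternion [w, x, y, z].
In Python, from bench import r gives the robot as it stands.
- The arm moves only by the tool move_arm, never from a script. Its argument "plan" is a list of rows, each an object with "jaw": the gripper's target within -1 to 1 (fully open at 1, half-way at 0, shut at -1); "slide": the shift along the tool's x, y, z in m, a list of three; "dr": the turn, a rotation vector about the tool's x, y, z in degrees, a list of three. In form: [{"jaw": jaw, "slide": [dx, dy, dz], "dr": [rx, ry, rz]}, ...]. A call has 1 to 20 rows; each row shifts and turns the commanded pose from where the row before left it, along the tool's axes as they then stand; what a row does not reach is not made up. A row lasts 1/8 s, in which the tool goes at most 62.5 mm and 10.7 degrees, less where a joint would pass 70% of its speed; a pose out of reach is approached as far as the arm can. A call is refused whole if a number of a shift passes 0.0625 or a number of a turn 10.7, either way. A call with a gripper value outside its range is refused whole. The fingers move at their own pace and stop on an object; the grip force is fixed at half the most. Time passes only in rows, so rows that do not move let the fingers close. It gives the time, the measured TCP pose, the force and the opening at its end, in the units of the state.
- r.observe(): the state, without advancing time (a new reading comes with each control period).
- r.capture(name): name is "scene" or "top" or "wrist"; returns (picture, depth): 480x640x3 uint8, red, green, blue; 480x640 float32, mm along the optical axis (not along the pixel's ray), 0 where there is no reading.
- r.camera_model(name): a dict with "fx", "fy", "cx", "cy" (pixels), "rvec" (rotation vector, rad) and "tvec" (3), from world to camera coordinates, as OpenCV has them. Camera axes: x right, y down, z forward; pixel columns grow to the right and rows downward; lengths in mm; the calibration is good to about 2 mm. The wrist camera is an equidistant fisheye: a pixel r from the principal point sees the ray r / f radians off the axis. A picture is of the moment at which its call begins: read the wrist's pose just before it. camera_model takes no time and is no camera call; for the wrist camera it gives the pose at the moment of the call.
- r.hand_in(): hands the job in, once; it reports no verdict.
The state is a dict: "t": time; "joints": joint angles; "qd": joint speeds; "tau": joint torques, N m; "tcp_pos": TCP position; "tcp_rot": TCP orientation; "contact_force": force on the tool from outside, world axes, zero at the start; "torque": the same for the moment, N m; "opening": finger opening in mm.
Only numpy, scipy, OpenCV 4.12 (cv2) and the standard library are available. Lean on these libraries where they do the work, as an engineer would, in place of code of your own. Each camera call takes 0.05 s, during which the arm holds its last target.

TASK

Close the wooden cake box without gripping or lifting anything: with the fingertips push the raised, springy lid down until it lies flat on the box, then, still holding it down, push its raised rib towards the steel lip so that the lid slides along and its free edge is tucked all the way beneath the lip. Take the hand away; the lid must stay shut by itself. Press gently, and leave the two cakes in the box and the stamp and spice jar beside it where they are.

Things in the scene. Friction and masses are not known exactly. Their poses are not given: they have to be found in the camera images.
- box: Low open wooden box, 170 x 120 mm, walls 42 mm high, fixed to the bench. Origin: centre of its underside, on the bench. Its x axis points level from the hinge end to the lip end, z up. The lid's hinge axis is level, parallel to the box's y axis, at x = -90 mm + tuck, 44 mm above the bench. Two cakes stand inside; a stamp and a spice jar stand loose beyond the hinge end, 140 mm or more from its centre.
- lid (a joint): Angle of the lid on its hinge, rad: 0 = flat on the box, growing as it stands up; starts at 0.95 to 1.25. Unless held or tucked, a weak spring lifts it back to about 0.4 or more; some 2 N on the rib holds it down. Tucked, it springs up 0.02 at most, against the lip. The lid's inner side faces the cakes; push on its outer side.
- tuck (a joint): How far the lid with its hinge pin has slid towards the lip, m: 0 = back (start: 0 to 0.002), 0.014 = fully home. Level along the box's +x; stays where it is left, takes about 4 N to push. At 0 the flat lid's edge is 5 mm short of the lip, at 0.014 it is 9 mm beneath it. The lid must be flat before it is slid; slid too early it lands on top of the lip.
- rib (a point): Middle of the top of the thumb rib on the lid's outer face: a straight bar 44 mm long across the lid (along y), 8 mm thick, standing 9 mm above the face. 119 mm from the hinge axis along the lid, 11 mm above the lid's middle plane; 55 mm above the bench when flat. Push against its hinge-side face, 115 mm from the hinge axis.
- lip_edge (a point): Middle of the lower front edge of the fixed steel lip at the end opposite the hinge: a strip 112 mm long across the box, 4 mm thick, overhanging the end wall inwards. 67 mm from the box's centre along its +x and 49 mm above the bench: 3 mm above the flat lid's upper face. The lip's top is 53 mm above the bench.
- cake_left: Flower-shaped pale cake, 62 x 66 x 26 mm, loose in the box on its floor (8 mm above the bench), on the hinge side. Origin: centre of its underside. To be left alone.
- cake_right: The like cake on the lip side of the box. To be left alone.
- stamp: Turned wooden stamp, 27 mm across, 77 mm high, standing loose beside the box. Origin: centre of its underside. To be left alone.
- jar: Glass spice jar with a screw cap, 42 mm across, 96 mm high, standing loose beside the box. Origin: centre of its underside. To be left alone.
- lid_edge (a point): Middle of the upper free edge of the lid, which goes beneath the lip: 152 mm from the hinge axis. The lid is a plywood board 4 mm thick and 110 mm wide; flat, its upper face is 46 mm above the bench.

How it is judged (in metres and radians):
On the way, in this order (a step that is already met when the one before it is completed fails the run):
1. the lid is folded down flat on the box (value of joint lid below 0.05 rad), for 0.05 s.
2. the lid's free edge is tucked beneath the lip (value of joint lid below 0.05 rad and value of joint tuck above 0.01 m), for 0.2 s.
At the end, for the whole second after the job is handed in: The lid lies flat (within 0.05 rad) and has slid at least 10 of its 14 mm towards the lip, so that its edge is at least 5 mm beneath the lip, and stays there by itself, at rest; cakes, stamp and jar are within 20 mm of where they stood (all of step 2 and velocity of joint lid below 0.05 rad/s and distance of each of cake_left, cake_right, stamp, jar from where it was at the start of the episode below 0.02 m); the robot touches nothing.
It fails at once if a cake in the box is moved or lifted (distance of any of cake_left, cake_right from where it was at the start of the episode above 0.02 m).
It fails at once if the stamp is moved, lifted or knocked over (distance of stamp from where it was at the start of the episode above 0.02 m or angle between stamp's own z axis and vertical above 0.3 rad).
It fails at once if the spice jar is moved, lifted or knocked over (distance of jar from where it was at the start of the episode above 0.02 m or angle between jar's own z axis and vertical above 0.3 rad).
It fails at once if the lid is lifted up instead of being pushed down (value of joint lid above 1.45 rad).
It fails at once if the lid is gripped, or pressed harder than 40 N (contact force between the fingers and lid above 40 N).
It also fails if it takes over 35 s, if anything falls off the work surface, if the arm or the gripper's body presses on something with over 40 N, if the wrist force passes 120 N, or if a joint passes its speed limit or range.

## Working session

There is one attempt and no reset: what is moved stays moved. The work goes in short steps, Python scripts to look and compute and a tool call to move; the robot and the scene stay as the last step left them, time stands still between calls to the robot, and variables do not carry over. Pictures are saved under pics/ and viewed, and the job is handed in when it is done.

Besides the shell and the picture viewer there is one more tool, called by a JSON object that holds its "name" and its "arguments", one argument or row to a line. move_arm: Moves the arm, as the interface text tells. Its arguments: {"type":"object","properties":{"plan":{"type":"array","items":{"type":"object","properties":{"jaw":{"type":"number"},"slide":{"type":"array","items":{"type":"number"}},"dr":{"type":"array","items":{"type":"number"}}}}}},"required":["plan"]}

```bash
ls; mkdir -p pics; python3 - <<'E'
from bench import r
import cv2,numpy as np
s=r.observe();print(s['t'],s['tcp_pos'],s['tcp_rot'],s['opening'])
for n in ("scene","top"):
    p,d=r.capture(n);np.savez(f'pics/{n}0.npz',p=p,d=d);cv2.imwrite(f'pics/{n}0.png',p[:,:,::-1]);print(n,r.camera_model(n))
E
```

```text
pics
0.0 [173.43631537 599.70630143 230.33451641] [ 0.69985188  0.09858293  0.70034562 -0.10002378] 85.70603696246029
scene {'fx': 477.20518740901446, 'fy': 477.20518740901446, 'cx': 322.7165885464672, 'cy': 241.20509006797172, 'rvec': array([ 0.7088758 , -2.33798177,  1.41598429]), 'tvec': array([668.83014168,  80.70743489, 868.4597931 ])}
top {'fx': 507.019338128736, 'fy': 507.019338128736, 'cx': 318.2724585688178, 'cy': 238.52313222229037, 'rvec': array([ 2.10207754, -2.10927777,  0.17991415]), 'tvec': array([366.11424755, 580.76415761, 784.65957999])}
```

View pics/scene0.png

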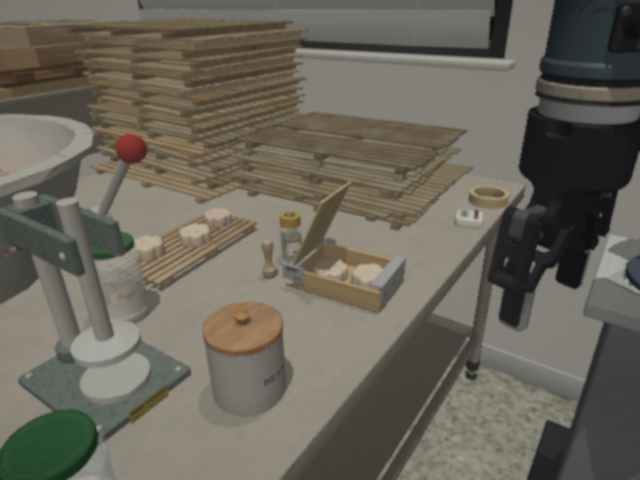

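View pics/top0.png

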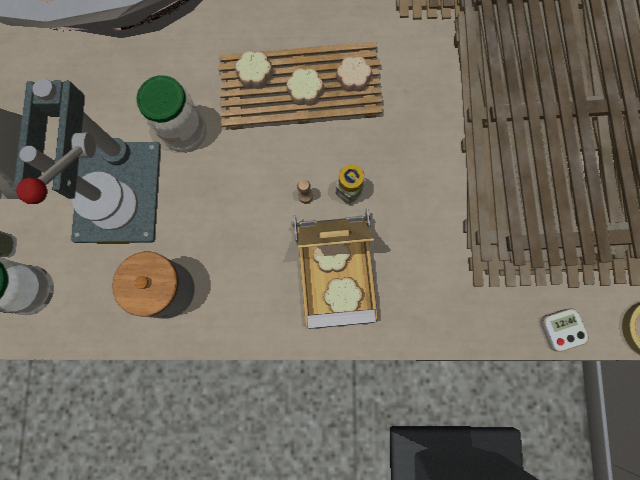

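```bash
cat > h.py <<'E'
import numpy as np,cv2
def cam(m):
    R=cv2.Rodrigues(np.array(m['rvec']))[0];return R,np.array(m['tvec'])
def ray_z(m,u,v,z):
    R,t=cam(m);d=R.T@np.array([(u-m['cx'])/m['fx'],(v-m['cy'])/m['fy'],1]);c=-R.T@t
    return c+d*(z-c[2])/d[2]
def dep(m,u,v,z):
    R,t=cam(m);return R.T@(z*np.array([(u-m['cx'])/m['fx'],(v-m['cy'])/m['fy'],1])-t)
def proj(m,P):
    return cv2.projectPoints(np.array(P,float).reshape(-1,3),np.array(m['rvec']),np.array(m['tvec']),np.array([[m['fx'],0,m['cx']],[0,m['fy'],m['cy']],[0,0,1.]]),None)[0].reshape(-1,2)
E
python3 - <<'E'
from bench import r
from h import *
m=r.camera_model('top');R,t=cam(m);print('campos',-R.T@t)
a=np.load('pics/top0.npz');p,d=a['p'],a['d']
c=p[160:340,260:420,::-1];cv2.imwrite('pics/topc.png',cv2.resize(c,None,fx=3.3,fy=3.3,interpolation=cv2.INTER_CUBIC))
b=np.load('pics/scene0.npz')['p'][170:320,240:420,::-1];cv2.imwrite('pics/scenec.png',cv2.resize(b,None,fx=4,fy=4,interpolation=cv2.INTER_CUBIC))
for u,v in [(310,322),(340,321),(372,317),(310,237),(335,233),(365,232),(200,200)]:
    print(u,v,dep(m,u,v,d[v,u]))
E
```

```text
campos [416.07405203 341.83358472 892.77628165]
310 322 [444.66904471 378.03235316  52.86686603]
340 321 [446.2342206  328.93747031  51.94864838]
372 317 [452.44907595 276.84053085  55.62815747]
310 237 [567.94182299 374.37469728 144.91545283]
335 233 [570.6926868  336.79706351 159.91120568]
365 232 [574.49006013 291.75913049 147.79954148]
200 200 [667.22374662 582.2776187    2.54564533]
```

View pics/topc.png

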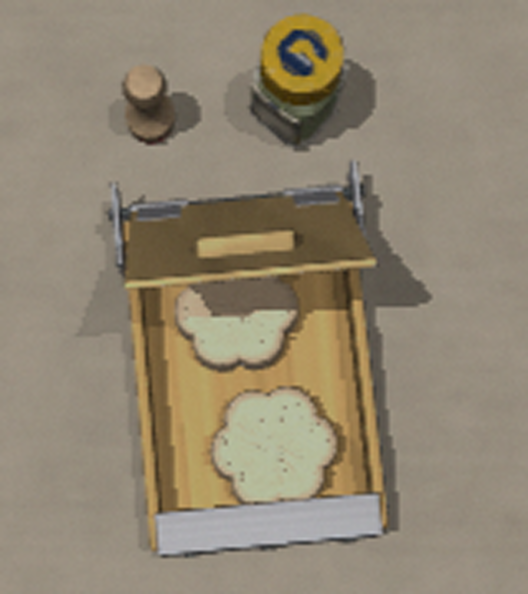

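View pics/scenec.png

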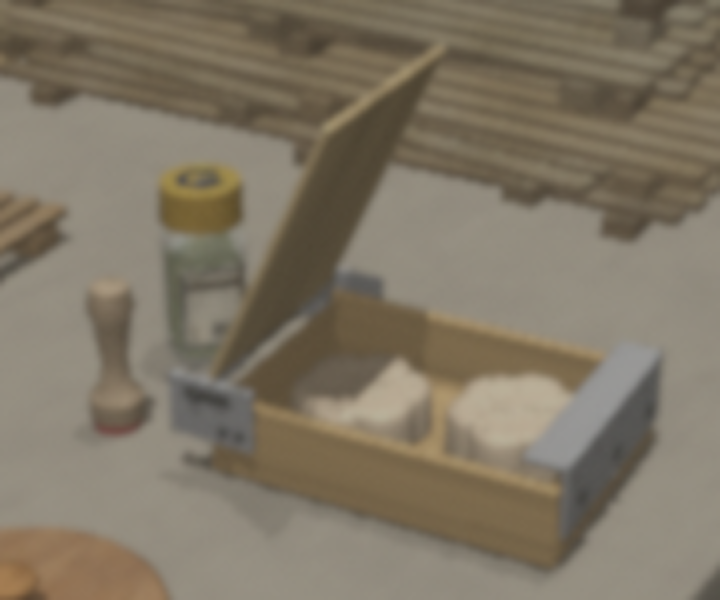

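```bash
python3 - <<'E'
from bench import r
from h import *
m=r.camera_model('top')
C=[(157,513),(381,494),(160,556),(383,536)]
P=[ray_z(m,u/3.3+260,v/3.3+160,53) for u,v in C]
for q in P:print('lip',q)
inner=(P[0]+P[1])/2
ydir=P[1]-P[0]+P[3]-P[2]; ydir/=np.linalg.norm(ydir)
print('len',np.linalg.norm(P[1]-P[0]),np.linalg.norm(P[3]-P[2]))
# box x axis points hinge->lip (about -X). y = z x x
y=ydir if True else 0
x=np.cross(y,[0,0,1]); 
if x[0]>0: x=-x; 
y=np.cross([0,0,1],x)
o=inner-67*x; o[2]=0
print('x',x,'y',y,'o',o,'yaw',np.degrees(np.arctan2(x[1],x[0])))
d=np.load('pics/top0.npz')['d']
# points on lid
Q=np.array([dep(m,u,v,d[v,u]) for v in range(218,247) for u in range(290,385) if d[v,u]>0])
L=np.c_[(Q-o)@x,(Q-o)@y,Q[:,2]]
k=(abs(L[:,1])<52)&(L[:,2]>60)
L=L[k];print(len(L))
s=(L[:,0]+89);ang=np.arctan2(L[:,2]-44,s);rr=np.hypot(s,L[:,2]-44)
for lo in range(20,180,15):
    kk=(rr>lo)&(rr<lo+15);print(lo,kk.sum(),np.median(ang[kk]) if kk.any() else 0, )
print('rmax',np.percentile(rr,[90,95,99,100]))
# check other: hinge end rims z=42 corners
for n,u,v in [('rimL far',130,278),('botleft',150,530)]:print(n,)
for n,(u,v),z in [('stamp top',(146,80),77),('jar top',(302,58),96),('stamp foot',(151,125),3)]:
    q=ray_z(m,u/3.3+260,v/3.3+160,z);print(n,q,'local',(q-o)@x,(q-o)@y)
for n,P in [('hinge',o-89*x+[0,0,44]),('wallhinge L',o-85*x+60*y+[0,0,42]),('wallhinge R',o-85*x-60*y+[0,0,42]),('lipend',o+85*x+56*y),('lipend',o+85*x-56*y)]:
    q=proj(m,P)[0];print(n,P,(q-[260,160])*3.3)
E
```

```text
lip [455.27479911 382.03358751  53.        ]
lip [464.3890909  270.73581979  53.        ]
lip [434.2157828 380.4766936  53.       ]
lip [443.80179041 270.21918883  53.        ]
len 111.67033363801158 110.67343358219367
x [-0.99645685 -0.08410561  0.        ] y [ 0.08410561 -0.99645685  0.        ] o [526.5945537  332.01977953   0.        ] yaw -175.17540406575347
1523
20 131 1.2540511403167838
35 123 1.210355377169814
50 126 1.1881331111124678
65 132 1.1771503676587949
80 82 1.168834540394358
95 89 1.1638158431927896
110 277 1.1758321014372242
125 201 1.1567230108666413
140 329 1.149982342001032
155 1 1.1502539591130088
170 0 0
rmax [151.03870499 152.44010439 153.97048162 155.10455886]
rimL far
botleft
stamp top [672.15350768 387.22311573  77.        ] local -149.68612648658313 -42.765417657209845
jar top [676.86476153 308.6262654   96.        ] local -147.77025159413867 35.94919482085806
stamp foot [669.4856989  388.45781552   3.        ] local -147.131615346426 -44.22012040498538
hinge [615.27921301 339.50517883  44.        ] [240.48519983 203.10150207]
wallhinge L [616.33972224 279.38134562  42.        ] [355.93204807 201.19952542]
wallhinge R [606.24704902 398.95616716  42.        ] [126.57165475 221.63151327]
lipend [446.60563594 269.06921928   0.        ] [376.52419904 533.97898934]
lipend [437.18580761 380.67238606   0.        ] [164.27019989 552.47210797]
```

```bash
python3 - <<'E'
from bench import r
from h import *
from scipy.spatial.transform import Rotation as Ro
s=r.observe();q=s['tcp_rot'];R=Ro.from_quat([q[1],q[2],q[3],q[0]]).as_matrix();print(R.round(3))
print(s['joints'])
bx=np.array([-.9965,-.0841,0]);by=np.array([.0841,-.9965,0])
print('bx in tool',R.T@bx,'by',R.T@by)
o=np.array([526.6,332,0]);tgt=o-50*bx+[0,0,225]
print('delta tool',R.T@(tgt-s['tcp_pos']),tgt)
E
```

```text
[[-0.001  0.278  0.961]
 [-0.002  0.961 -0.278]
 [-1.    -0.002 -0.   ]]
[ 1.11050775e+00  5.28358503e-01  1.43378149e+00  1.79590578e-05
  1.18140857e+00 -1.78491743e-01]
bx in tool [ 0.00102737 -0.35789704 -0.93380604] by [ 0.00166454 -0.93380463  0.35789833]
delta tool [   5.54198627 -141.10109652  460.35610159] [576.425 336.205 225.   ]
```

{"name": "move_arm", "arguments": {
  "plan": [
    {"jaw": -1, "slide": [-0.01, -0.014, 0.046], "dr": [0, 0, 0]},
    {"jaw": -1, "slide": [-0.01, -0.014, 0.046], "dr": [0, 0, 0]},
    {"jaw": -1, "slide": [0, -0.014, 0.046], "dr": [0, 0, 0]},
    {"jaw": -1, "slide": [0, -0.014, 0.046], "dr": [0, 0, 0]},
    {"jaw": -1, "slide": [0, -0.014, 0.046], "dr": [0, 0, 0]},
    {"jaw": -1, "slide": [0, -0.014, 0.046], "dr": [0, 0, 0]},
    {"jaw": -1, "slide": [0, -0.014, 0.046], "dr": [0, 0, 0]},
    {"jaw": -1, "slide": [0, -0.014, 0.046], "dr": [0, 0, 0]},
    {"jaw": -1, "slide": [0, -0.014, 0.046], "dr": [0, 0, 0]},
    {"jaw": -1, "slide": [0, -0.014, 0.046], "dr": [0, 0, 0]},
    {"jaw": -1, "slide": [0, 0, 0], "dr": [-10.5, 0, 0]},
    {"jaw": -1, "slide": [0, 0, 0], "dr": [-10.5, 0, 0]},
    {"jaw": -1, "slide": [0, 0, 0], "dr": [0, 0, 0]}
  ]
}}

```text
t: 1.72
tcp_pos: [576.5, 337.6, 250.6]
tcp_rot: [0.706, -0.029, 0.707, 0.029]
contact_force: [0.1, 0.1, -0.3]
opening: 0.3
```

```bash
cat > st.py <<'E'
from bench import r
from h import *
from scipy.spatial.transform import Rotation as Ro
bx=np.array([-.9965,-.0841,0]);by=np.array([.0841,-.9965,0]);o=np.array([526.6,332,0])
def st():
    s=r.observe();q=s['tcp_rot'];R=Ro.from_quat([q[1],q[2],q[3],q[0]]).as_matrix();p=s['tcp_pos']
    print('t',s['t'],'local',(p-o)@bx,(p-o)@by,p[2],'F',np.round([s['contact_force']@bx,s['contact_force']@by,s['contact_force'][2]],2),'op',s['opening'],'j',np.round(s['joints'],2))
    print((R.T@bx).round(3),(R.T@by).round(3))
def pic(n,name,box,k=4):
    p,d=r.capture(n);np.savez(f'pics/{name}.npz',p=p,d=d)
    a,b,c,e=box;cv2.imwrite(f'pics/{name}.png',cv2.resize(p[b:e,a:c,::-1],None,fx=k,fy=k,interpolation=cv2.INTER_CUBIC))
E
python3 - <<'E'
from st import *
st();pic('scene','s1',(240,120,440,320),3);pic('wrist','w1',(0,0,640,480),1)
E
```

```text
t 1.725 local -50.16336324437158 -1.3881451522889956 250.60955791196034 F [-0.13 -0.09 -0.3 ] op 0.3495895864011225 j [ 0.36  0.57  1.29 -0.    1.28 -1.29]
[ 0.001 -0.002 -1.   ] [ 0.    -1.     0.002]
```

View pics/s1.png

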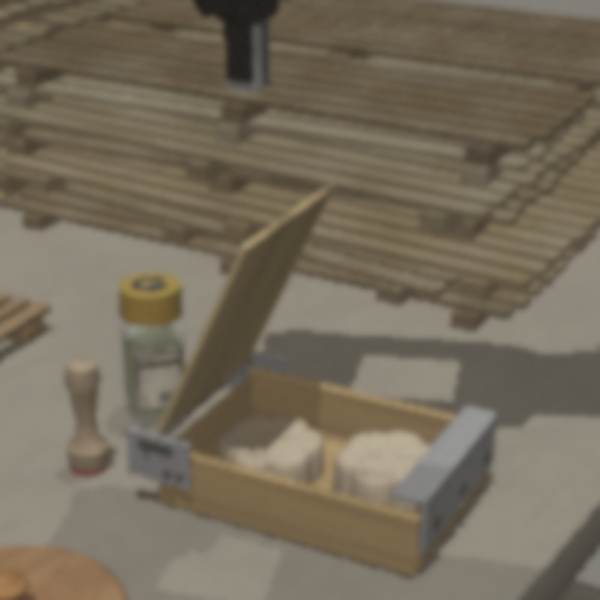

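View pics/w1.png

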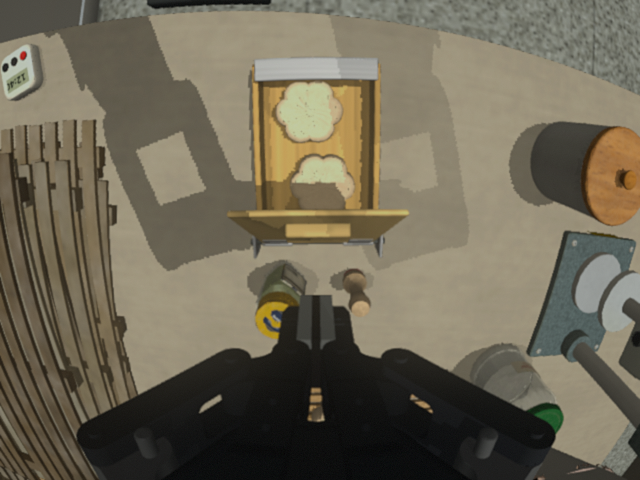

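{"name": "move_arm", "arguments": {
  "plan": [
    {"jaw": -1, "slide": [0.025, 0, -0.001], "dr": [0, 0, 0]},
    {"jaw": -1, "slide": [0.025, 0, -0.001], "dr": [0, 0, 0]},
    {"jaw": -1, "slide": [0.02, 0, -0.001], "dr": [0, 0, 0]},
    {"jaw": -1, "slide": [0.01, 0, 0], "dr": [0, 0, 0]},
    {"jaw": -1, "slide": [0.001, 0, -0.005], "dr": [0, 0, 0]},
    {"jaw": -1, "slide": [0.002, 0, -0.005], "dr": [0, 0, 0]},
    {"jaw": -1, "slide": [0.005, 0, -0.008], "dr": [0, 0, 0]},
    {"jaw": -1, "slide": [0.005, 0, -0.008], "dr": [0, 0, 0]},
    {"jaw": -1, "slide": [0, 0, 0], "dr": [0, 0, 0]}
  ]
}}

```text
t: 2.95
tcp_pos: [546.4, 335.3, 157.9]
tcp_rot: [0.706, -0.03, 0.707, 0.03]
contact_force: [0.4, -0.8, -0.2]
opening: -0.0
```

```bash
python3 - <<'E'
from st import *
st();pic('scene','s2',(240,120,440,320),3)
E
```

```text
t 2.95 local -20.02651122717057 -1.642339981113435 157.89247075363048 F [-0.33  0.81 -0.19] op -0.00021484960540090142 j [ 0.38  0.63  1.46  0.    1.05 -1.28]
[ 0.002  0.001 -1.   ] [ 0.    -1.    -0.001]
```

View pics/s2.png

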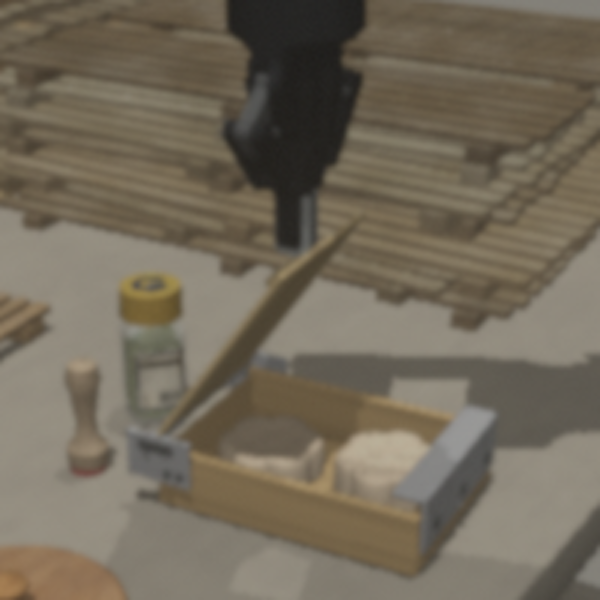

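{"name": "move_arm", "arguments": {
  "plan": [
    {"jaw": -1, "slide": [0.011, 0, -0.009], "dr": [0, 0, 0]},
    {"jaw": -1, "slide": [0.0075, 0, -0.007], "dr": [0, 0, 0]},
    {"jaw": -1, "slide": [0.0075, 0, -0.007], "dr": [0, 0, 0]},
    {"jaw": -1, "slide": [0.008, 0, -0.006], "dr": [0, 0, 0]},
    {"jaw": -1, "slide": [0.008, 0, -0.006], "dr": [0, 0, 0]},
    {"jaw": -1, "slide": [0.006, 0, -0.003], "dr": [0, 0, 0]},
    {"jaw": -1, "slide": [0.006, 0, -0.003], "dr": [0, 0, 0]},
    {"jaw": -1, "slide": [0, 0, 0], "dr": [0, 0, 0]}
  ]
}}

```text
t: 4.0
tcp_pos: [507.2, 332.0, 103.7]
tcp_rot: [0.707, -0.03, 0.706, 0.03]
contact_force: [-0.2, -0.7, -0.2]
opening: 0.4
```

```bash
python3 - <<'E'
from st import *
st();pic('scene','s3',(240,120,440,320),3)
E
```

```text
t 4.0 local 19.33066116603 -1.6147341327303013 103.67753037002618 F [ 0.28  0.67 -0.24] op 0.381462396608051 j [ 0.4   0.67  1.59 -0.    0.89 -1.26]
[-0.     0.001 -1.   ] [ 0.    -1.    -0.001]
```

View pics/s3.png

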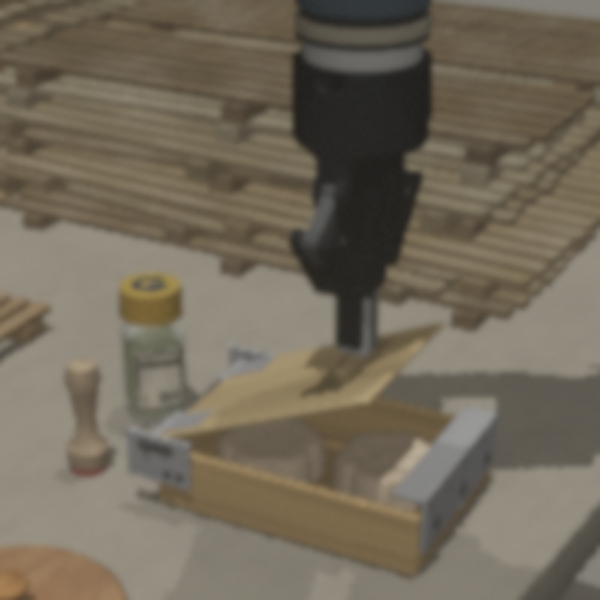

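{"name": "move_arm", "arguments": {
  "plan": [
    {"jaw": -1, "slide": [-0.02, 0, 0], "dr": [0, 0, 0]},
    {"jaw": -1, "slide": [-0.02, 0, 0], "dr": [0, 0, 0]},
    {"jaw": -1, "slide": [-0.005, 0, 0.015], "dr": [0, 0, 0]},
    {"jaw": -1, "slide": [0, 0, 0.015], "dr": [0, 0, 0]},
    {"jaw": -1, "slide": [0, 0, 0], "dr": [0, 0, 0]}
  ]
}}

```text
t: 4.68
tcp_pos: [538.5, 334.5, 149.1]
tcp_rot: [0.707, -0.03, 0.706, 0.03]
contact_force: [1.0, -0.1, -0.1]
opening: -0.2
```

```bash
python3 - <<'E'
from st import *
st();pic('scene','s4',(270,180,430,300),5)
pic('wrist','w4',(0,0,640,480),1)
# overlay lid model profiles for angles
m=r.camera_model('scene')
p=np.load('pics/s4.npz')['p'][:,:,::-1]
for n,c in ((1.0,0),):pass
for th in (.35,.4,.45,.5,.55,.6,.65):
    P=[o+bx*(-89+152*np.cos(th)-2*np.sin(th))+by*y+np.array([0,0,44+152*np.sin(th)+2*np.cos(th)]) for y in(-55,55)]
    print(th,((proj(m,P)-[270,180])*5).round().tolist())
E
```

```text
t 4.675 local -12.023712235298348 -1.49258612058557 149.06827403552288 F [-1.03  0.22 -0.08] op -0.15371621746810663 j [ 0.38  0.64  1.48 -0.    1.02 -1.27]
[-0.001 -0.    -1.   ] [-0. -1.  0.]
0.35 [[461.0, 382.0], [591.0, 252.0]]
0.4 [[454.0, 362.0], [584.0, 233.0]]
0.45 [[446.0, 341.0], [577.0, 214.0]]
0.5 [[436.0, 320.0], [569.0, 195.0]]
0.55 [[426.0, 300.0], [560.0, 176.0]]
0.6 [[414.0, 280.0], [549.0, 158.0]]
0.65 [[402.0, 260.0], [538.0, 140.0]]
```

View pics/s4.png

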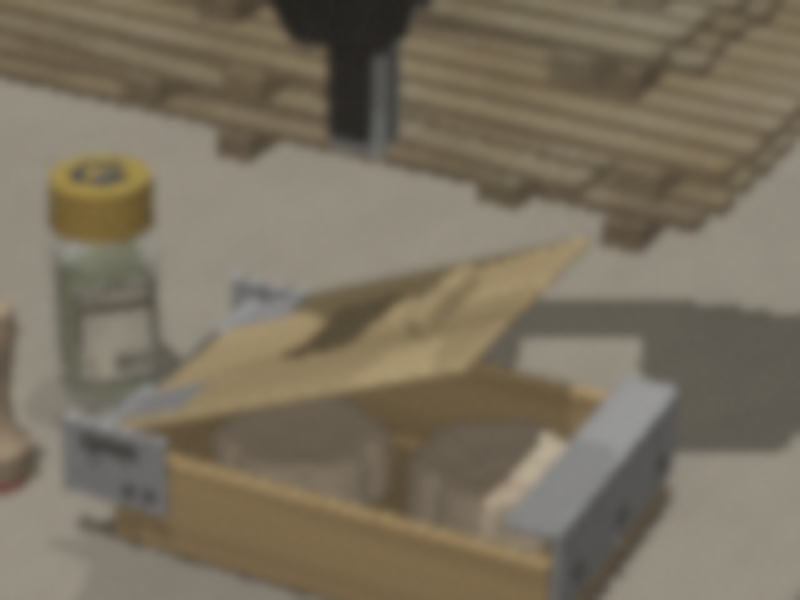

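View pics/w4.png

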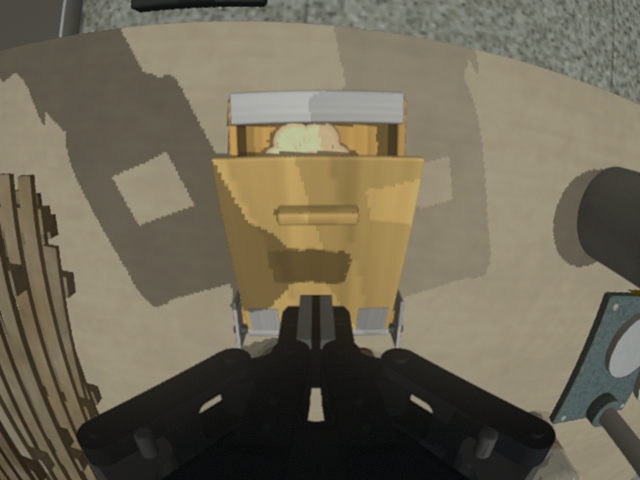

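```bash
python3 - <<'E'
from st import *
m=r.camera_model('wrist');print(m['fx'],m['cx'],m['cy'])
R,t=cam(m);d=np.load('pics/w4.npz')['d']
def pt(u,v,z):
    x,y=(u-m['cx'])/m['fx'],(v-m['cy'])/m['fy'];rr=np.hypot(x,y);k=np.tan(rr)/rr
    P=R.T@(z*np.array([x*k,y*k,1])-t);return np.array([(P-o)@bx,(P-o)@by,P[2]])
for u in (260,318,380):
    for v in list(range(92,128,2))+list(range(150,300,3)):
        L=pt(u,v,d[v,u])
        th=np.arctan2(L[2]-46,L[0]+89)
        if v<128 or v<172 or v%15==0: print(u,v,L.round(1),round(th,3))
p=np.load('pics/w4.npz')['p'];cv2.imwrite('pics/w4c.png',cv2.resize(p[80:180,200:440,::-1],None,fx=3.3,fy=3.3,interpolation=cv2.INTER_CUBIC))
E
```

```text
371.64829954431775 315.50859761328616 239.27668442178586
260 92 [90.7 34.6 51.4] 0.03
260 94 [89.2 34.3 53.5] 0.042
260 96 [88.  34.4 53.1] 0.04
260 98 [86.7 34.3 53.3] 0.042
260 100 [85.4 34.5 52.1] 0.035
260 102 [84.1 34.4 53. ] 0.041
260 104 [82.8 34.5 52.4] 0.037
260 106 [81.5 34.4 53. ] 0.041
260 108 [80.2 34.5 52.5] 0.038
260 110 [79.  34.5 52.5] 0.038
260 112 [77.6 34.4 53.7] 0.046
260 114 [76.4 34.6 52.5] 0.039
260 116 [75.1 34.5 52.8] 0.041
260 118 [73.8 34.6 52.8] 0.042
260 120 [72.5 34.4 54. ] 0.05
260 122 [71.2 34.7 51.9] 0.037
260 124 [69.9 34.8 51.6] 0.035
260 126 [68.  41.3  7.6] -0.24
260 150 [49.5 41.7  7.7] -0.27
260 153 [47.  42.   5.8] -0.287
260 156 [ 54.   27.5 102.7] 0.378
260 159 [ 52.6  27.3 104.6] 0.392
260 162 [ 51.2  27.2 105.3] 0.4
260 165 [ 49.7  27.2 105.8] 0.407
260 168 [ 47.9  27.6 103.4] 0.397
260 171 [ 46.3  27.7 102.8] 0.398
260 180 [ 41.3  28.1 101.3] 0.402
260 195 [32.6 28.9 97.5] 0.401
260 210 [23.2 29.9 93. ] 0.397
260 225 [13.4 30.9 89.1] 0.398
260 240 [ 3.1 32.  85. ] 0.401
260 255 [-8.2 33.2 80.2] 0.401
260 270 [-20.6  34.7  74.5] 0.395
260 
[... 1551 characters left out ...]
8 [ 74.1 -41.5  53.3] 0.045
380 120 [ 72.8 -41.8  51.6] 0.035
380 122 [ 71.5 -41.7  52.2] 0.039
380 124 [ 69.8 -49.6   6.8] -0.242
380 126 [ 68.3 -49.4   7.8] -0.238
380 150 [ 49.8 -50.    7.4] -0.271
380 153 [ 47.4 -50.1   6.8] -0.28
380 156 [ 54.2 -33.4 103.2] 0.38
380 159 [ 53. -33. 106.] 0.4
380 162 [ 51.3 -33.2 105.1] 0.399
380 165 [ 49.8 -33.3 104.7] 0.4
380 168 [ 48.1 -33.5 103.9] 0.399
380 171 [ 46.4 -33.8 102.5] 0.395
380 180 [ 41.5 -34.2 101.2] 0.4
380 195 [ 32.7 -35.2  97.2] 0.399
380 210 [ 23.3 -36.4  92.8] 0.395
380 225 [ 13.2 -37.7  87.8] 0.389
380 240 [  2.9 -38.9  84.2] 0.394
380 255 [ -8.5 -40.4  79.2] 0.391
380 270 [-21.5 -42.3  72.4] 0.373
380 285 [-34.4 -43.9  67.9] 0.381
```

View pics/w4c.png

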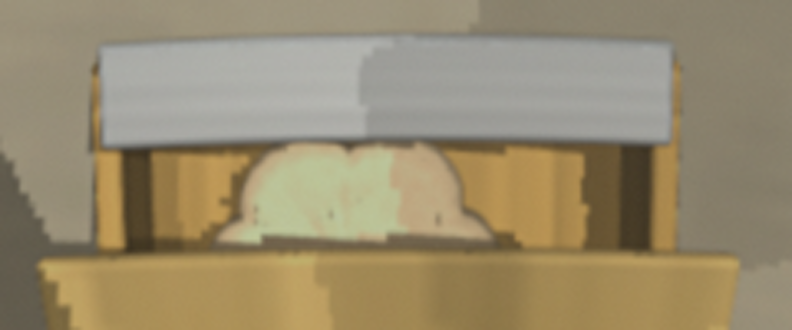

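{"name": "move_arm", "arguments": {
  "plan": [
    {"jaw": -1, "slide": [0.03, 0, -0.002], "dr": [0, 0, 0]},
    {"jaw": -1, "slide": [0.02, 0, -0.002], "dr": [0, 0, 0]},
    {"jaw": -1, "slide": [0.009, 0, 0], "dr": [0, 0, 0]},
    {"jaw": -1, "slide": [0.007, 0, -0.002], "dr": [0, 0, 0]},
    {"jaw": -1, "slide": [0.007, 0, -0.002], "dr": [0, 0, 0]},
    {"jaw": -1, "slide": [0.007, 0, -0.002], "dr": [0, 0, 0]},
    {"jaw": -1, "slide": [0.007, 0, -0.001], "dr": [0, 0, 0]},
    {"jaw": -1, "slide": [0.007, 0, -0.001], "dr": [0, 0, 0]},
    {"jaw": -1, "slide": [0.003, 0, 0], "dr": [0, 0, 0]},
    {"jaw": -1, "slide": [0, 0, 0], "dr": [0, 0, 0]}
  ]
}}

```text
t: 6.02
tcp_pos: [524.9, 333.5, 51.9]
tcp_rot: [0.706, -0.03, 0.707, 0.03]
contact_force: [-1.0, -1.1, 0.7]
opening: 0.3
```

```bash
python3 - <<'E'
from st import *
st();pic('scene','s5',(270,180,430,300),5)
pic('wrist','w5',(120,40,520,340),2)
E
```

```text
t 6.025 local 1.5893536844487204 -1.650034706113174 51.94289667008196 F [1.05 1.03 0.75] op 0.3122668726721078 j [ 0.39  0.76  1.57 -0.    0.82 -1.27]
[ 0.     0.001 -1.   ] [ 0.    -1.    -0.001]
```

View pics/s5.png

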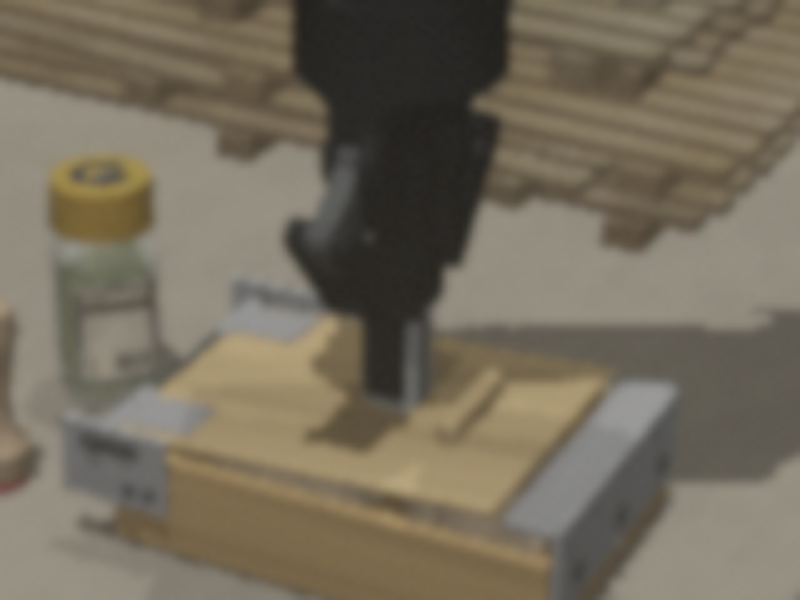

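View pics/w5.png

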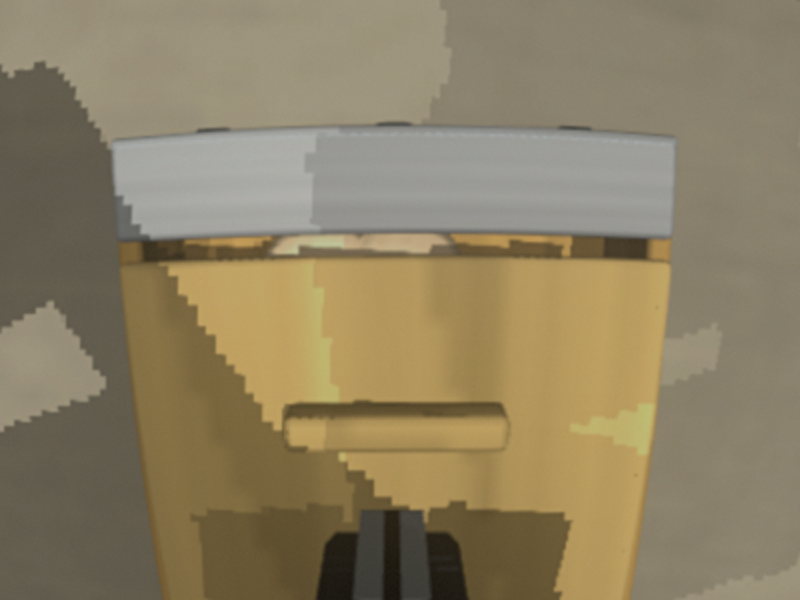

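{"name": "move_arm", "arguments": {
  "plan": [
    {"jaw": -1, "slide": [0.002, 0, 0], "dr": [0, 0, 0]},
    {"jaw": -1, "slide": [0.001, 0, 0], "dr": [0, 0, 0]},
    {"jaw": -1, "slide": [0.001, 0, 0], "dr": [0, 0, 0]},
    {"jaw": -1, "slide": [0, 0, 0], "dr": [0, 0, 0]}
  ]
}}

```text
t: 6.62
tcp_pos: [525.0, 333.6, 48.3]
tcp_rot: [0.707, -0.03, 0.706, 0.03]
contact_force: [-0.3, 0.2, 1.1]
opening: 0.5
```

{"name": "move_arm", "arguments": {
  "plan": [
    {"jaw": -1, "slide": [0.001, 0, 0], "dr": [0, 0, 0]},
    {"jaw": -1, "slide": [0.001, 0, 0], "dr": [0, 0, 0]},
    {"jaw": -1, "slide": [0, 0, 0], "dr": [0, 0, 0]}
  ]
}}

```text
t: 7.0
tcp_pos: [524.9, 333.6, 46.2]
tcp_rot: [0.706, -0.03, 0.706, 0.03]
contact_force: [-0.4, 0.6, 1.0]
opening: -0.1
```

{"name": "move_arm", "arguments": {
  "plan": [
    {"jaw": -1, "slide": [0.0005, 0, 0], "dr": [0, 0, 0]},
    {"jaw": -1, "slide": [0, 0, 0], "dr": [0, 0, 0]}
  ]
}}

```text
t: 7.25
tcp_pos: [524.9, 333.6, 45.9]
tcp_rot: [0.706, -0.03, 0.706, 0.03]
contact_force: [-0.1, -0.8, 1.9]
opening: -0.1
```

{"name": "move_arm", "arguments": {
  "plan": [
    {"jaw": -1, "slide": [0.0005, 0, 0], "dr": [0, 0, 0]},
    {"jaw": -1, "slide": [0, 0, 0], "dr": [0, 0, 0]}
  ]
}}

```text
t: 7.5
tcp_pos: [524.9, 333.6, 45.6]
tcp_rot: [0.707, -0.03, 0.706, 0.03]
contact_force: [-1.1, -0.3, 3.1]
opening: -0.2
```

{"name": "move_arm", "arguments": {
  "plan": [
    {"jaw": -1, "slide": [0.001, 0, 0], "dr": [0, 0, 0]},
    {"jaw": -1, "slide": [0, 0, 0], "dr": [0, 0, 0]}
  ]
}}

```text
t: 7.75
tcp_pos: [524.9, 333.6, 45.0]
tcp_rot: [0.707, -0.03, 0.706, 0.03]
contact_force: [-2.6, -1.3, 7.2]
opening: -0.1
```

```bash
python3 - <<'E'
from st import *
st();pic('scene','s6',(270,180,430,300),5)
E
```

```text
t 7.75 local 1.5594287281419525 -1.756755686151701 44.95800539727584 F [2.66 1.12 7.18] op -0.06842173073689294 j [ 0.39  0.77  1.57  0.    0.8  -1.27]
[-0.     0.001 -1.   ] [-0.    -1.    -0.001]
```

View pics/s6.png

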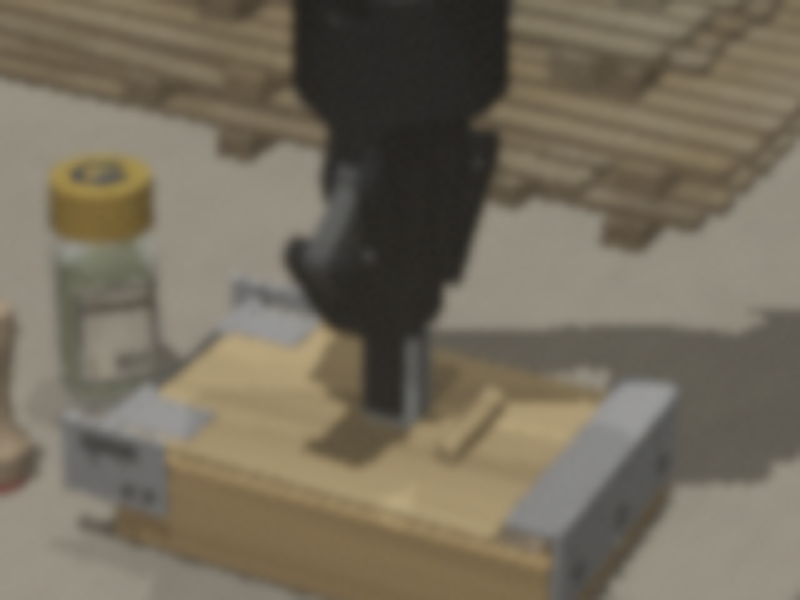

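{"name": "move_arm", "arguments": {
  "plan": [
    {"jaw": -1, "slide": [0, 0, -0.003], "dr": [0, 0, 0]},
    {"jaw": -1, "slide": [0, 0, -0.003], "dr": [0, 0, 0]},
    {"jaw": -1, "slide": [0, 0, -0.003], "dr": [0, 0, 0]},
    {"jaw": -1, "slide": [0, 0, -0.003], "dr": [0, 0, 0]},
    {"jaw": -1, "slide": [0, 0, 0], "dr": [0, 0, 0]}
  ]
}}

```text
t: 8.43
tcp_pos: [514.3, 333.1, 45.1]
tcp_rot: [0.708, -0.029, 0.705, 0.03]
contact_force: [3.0, 0.1, 7.0]
opening: 0.0
```

{"name": "move_arm", "arguments": {
  "plan": [
    {"jaw": -1, "slide": [0, 0, -0.002], "dr": [0, 0, 0]},
    {"jaw": -1, "slide": [0, 0, -0.002], "dr": [0, 0, 0]},
    {"jaw": -1, "slide": [0, 0, -0.002], "dr": [0, 0, 0]},
    {"jaw": -1, "slide": [0, 0, -0.002], "dr": [0, 0, 0]},
    {"jaw": -1, "slide": [0, 0, 0], "dr": [0, 0, 0]}
  ]
}}

```text
t: 9.05
tcp_pos: [506.2, 332.4, 44.9]
tcp_rot: [0.708, -0.03, 0.705, 0.03]
contact_force: [4.2, 0.5, 5.4]
opening: -0.3
```

```bash
python3 - <<'E'
from st import *
st();pic('wrist','w7',(120,40,520,340),2)
E
```

```text
t 9.05 local 20.290137022978357 -2.0869816930065332 44.91980183003237 F [-4.26 -0.18  5.37] op -0.28887906773927907 j [ 0.4   0.76  1.62 -0.    0.77 -1.26]
[-0.003  0.001 -1.   ] [-0.001 -1.    -0.   ]
```

View pics/w7.png

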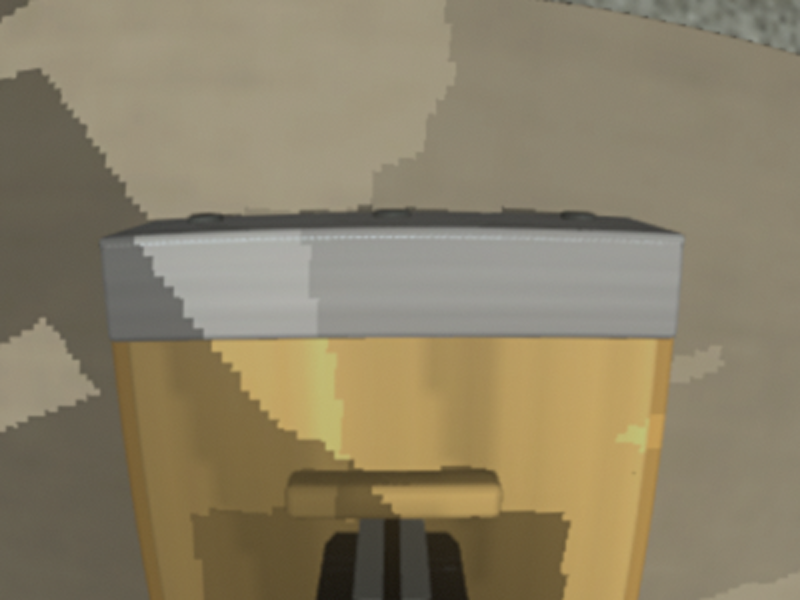

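{"name": "move_arm", "arguments": {
  "plan": [
    {"jaw": -1, "slide": [0, 0, -0.002], "dr": [0, 0, 0]},
    {"jaw": -1, "slide": [0, 0, -0.002], "dr": [0, 0, 0]},
    {"jaw": -1, "slide": [0, 0, -0.002], "dr": [0, 0, 0]},
    {"jaw": -1, "slide": [0, 0, 0], "dr": [0, 0, 0]}
  ]
}}

```text
t: 9.6
tcp_pos: [500.2, 331.9, 44.9]
tcp_rot: [0.708, -0.03, 0.705, 0.03]
contact_force: [3.5, 0.0, 5.8]
opening: 0.3
```

{"name": "move_arm", "arguments": {
  "plan": [
    {"jaw": -1, "slide": [0, 0, -0.002], "dr": [0, 0, 0]},
    {"jaw": -1, "slide": [0, 0, -0.001], "dr": [0, 0, 0]},
    {"jaw": -1, "slide": [0, 0, -0.001], "dr": [0, 0, 0]},
    {"jaw": -1, "slide": [0, 0, 0], "dr": [0, 0, 0]}
  ]
}}

```text
t: 10.1
tcp_pos: [496.6, 331.6, 44.9]
tcp_rot: [0.708, -0.029, 0.705, 0.03]
contact_force: [4.2, -0.3, 5.2]
opening: 0.2
```

{"name": "move_arm", "arguments": {
  "plan": [
    {"jaw": -1, "slide": [0, 0, -0.001], "dr": [0, 0, 0]},
    {"jaw": -1, "slide": [0, 0, -0.001], "dr": [0, 0, 0]},
    {"jaw": -1, "slide": [0, 0, 0], "dr": [0, 0, 0]}
  ]
}}

```text
t: 10.48
tcp_pos: [496.6, 331.7, 45.1]
tcp_rot: [0.709, -0.029, 0.704, 0.031]
contact_force: [7.5, -0.0, 3.4]
opening: 0.1
```

```bash
python3 - <<'E'
from st import *
st();pic('wrist','w8',(120,40,520,340),2)
E
```

```text
t 10.475 local 29.908293880346356 -2.2318966570459455 45.1161685972988 F [-7.52  0.66  3.43] op 0.07329637098962086 j [ 0.4   0.75  1.64 -0.    0.75 -1.25]
[-0.008  0.001 -1.   ] [-0.002 -1.    -0.001]
```

View pics/w8.png

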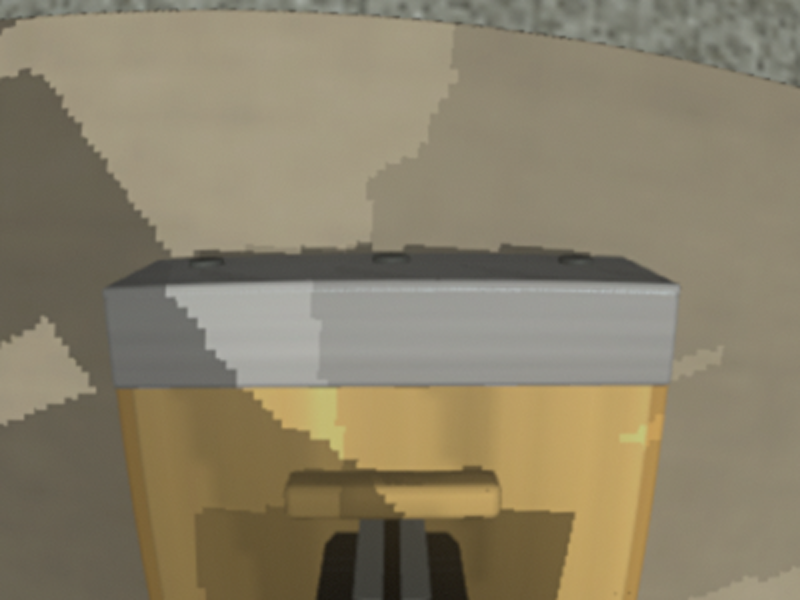

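{"name": "move_arm", "arguments": {
  "plan": [
    {"jaw": -1, "slide": [-0.001, 0, 0.002], "dr": [0, 0, 0]},
    {"jaw": -1, "slide": [-0.005, 0, 0.001], "dr": [0, 0, 0]},
    {"jaw": -1, "slide": [-0.02, 0, 0.001], "dr": [0, 0, 0]},
    {"jaw": -1, "slide": [-0.04, 0, 0], "dr": [0, 0, 0]},
    {"jaw": -1, "slide": [-0.04, 0, 0.03], "dr": [0, 0, 0]},
    {"jaw": -1, "slide": [-0.03, 0, 0.03], "dr": [0, 0, 0]},
    {"jaw": -1, "slide": [0, 0, 0], "dr": [0, 0, 0]},
    {"jaw": -1, "slide": [0, 0, 0], "dr": [0, 0, 0]}
  ]
}}

```text
t: 11.52
tcp_pos: [553.3, 335.4, 177.9]
tcp_rot: [0.704, -0.031, 0.709, 0.029]
contact_force: [0.0, 0.4, 0.8]
opening: 0.2
```

```bash
python3 - <<'E'
from st import *
st();pic('wrist','w9',(120,40,520,340),2);pic('scene','s9',(250,180,430,315),4);pic('top','t9',(260,140,440,275+70),4)
m=r.camera_model('wrist');R,t=cam(m);d=np.load('pics/w9.npz')['d']
def pt(u,v,z):
    x,y=(u-m['cx'])/m['fx'],(v-m['cy'])/m['fy'];rr=np.hypot(x,y);k=np.tan(rr)/rr
    P=R.T@(z*np.array([x*k,y*k,1])-t);return np.array([(P-o)@bx,(P-o)@by,P[2]])
for u in (270,318,375):
    for v in range(80,260,5):
        print(u,v,pt(u,v,d[v,u]).round(1)) if u==318 else 0
E
```

```text
t 11.525 local -26.936282363359474 -1.1309544716793298 177.8923181180375 F [-0.07 -0.38  0.81] op 0.23451693510128116 j [ 0.37  0.62  1.42  0.    1.11 -1.28]
[ 0.007  0.001 -1.   ] [ 0.002 -1.    -0.001]
318 80 [84.  -2.1 51.4]
318 85 [80.2 -2.1 52.5]
318 90 [76.6 -2.1 52.3]
318 95 [72.9 -2.1 53.2]
318 100 [69.4 -2.1 51.3]
318 105 [65.8 -2.1 49.5]
318 110 [62.2 -2.1 48. ]
318 115 [58.5 -2.2 48.9]
318 120 [54.9 -2.2 47.9]
318 125 [51.2 -2.2 47.9]
318 130 [47.8 -2.1 57.4]
318 135 [44.2 -2.1 57.3]
318 140 [40.5 -2.2 54.2]
318 145 [36.5 -2.2 47.6]
318 150 [32.9 -2.2 48.8]
318 155 [29.1 -2.2 47.8]
318 160 [25.4 -2.3 47.7]
318 165 [21.6 -2.3 46.8]
318 170 [17.8 -2.3 46.8]
318 175 [14.3 -2.3 48.2]
318 180 [ 53.9  -0.8 320.7]
318 185 [ 6.7 -2.3 48. ]
318 190 [ 2.9 -2.3 47.9]
318 195 [-0.9 -2.3 48. ]
318 200 [-4.7 -2.3 48.1]
318 205 [-8.7 -2.4 47.1]
318 210 [-12.6  -2.4  47. ]
318 215 [-16.3  -2.4  47.8]
318 220 [-20.6  -2.4  46.6]
318 225 [-24.7  -2.4  46.1]
318 230 [ 53.9  -0.8 320.7]
318 235 [-32.6  -2.5  46.5]
318 240 [-36.8  -2.5  46.3]
318 245 [-41.   -2.5  46.1]
318 250 [-45.   -2.5  46.4]
318 255 [-49.2  -2.5  46.5]
```

View pics/w9.png

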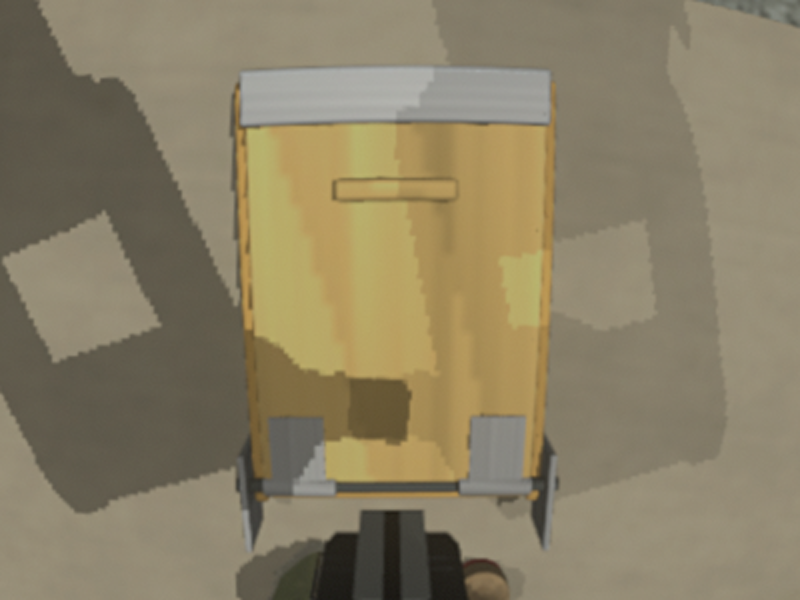

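View pics/s9.png

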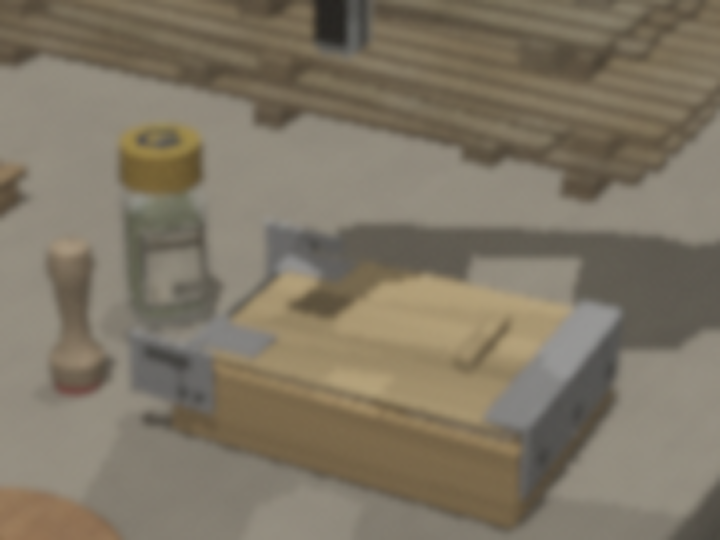

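```bash
python3 -c "
from bench import r
print(r.hand_in())"
```

```text
the job is handed in; nothing more can be done
None
```

The lid is shut and tucked beneath the lip, and it stayed shut after I took the hand away. I handed the job in at about 11.7 s. The hand-in gives no verdict.

**What I did:** With the gripper shut, I pushed the lid's outer side down to about 0.4 rad. I then moved the fingertips to the hinge side of the rib and pressed the lid flat with about 7 N. Still holding it down, I pushed the rib towards the lip with 4 to 7 N until it stopped. After that I lifted the hand clear to about 178 mm.

**Last checks, with the hand clear:**
- **Tuck:** the middle of the rib measured about 25 mm from the lip's edge. Fully home should be 24 mm, so the lid has slid about 13 to 14 mm.
- **Flatness:** the lid lay flat, rising only about 0.015 to 0.02 rad against the lip.
- **Forces:** the highest reading was about 8 N, and it was near zero once the hand was clear.
- **Stamp and jar:** both were upright, and by eye they stood where they had been.
- **Cakes:** they are hidden under the lid now, so I could not check them at the end. The fingers stayed on the lid's outer side throughout.

**One disagreement:** the wrist camera and the top camera differed by about 2 to 3 mm on where the lip is. I therefore measured the tuck from the rib to the lip within a single picture.

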